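# Put the medicine caddy up on the desk rail and load it

## Task

Push the headset hook right out to the open end of the desk rail to make room. Then hook the loose steel caddy onto the open stretch of the rail, slide it along under the glass shelf until it is up against the clamp stop, and stand the tall slim tablet tube in it, cap up. Leave the other bottles and things on the desk where they are.

Things in the scene. Friction and masses are not known exactly. Their poses are not given: they have to be found in the camera images.
- desk_rail: Fixed desk rail: upright flat aluminium bar 8 mm thick (x), 45 mm tall, 520 mm long (y), top edge 215 mm above the desk, black end caps. Origin: on the desk under the bar's middle; own y along the bar, own x away from the robot. Posts 45-65 mm behind the bar hold it by arms at its bottom edge (170-178 mm high). Place and turn (to 0.12 rad) vary. Own y from 0 to +260 mm is the open stretch.
- shelf_corner (a point): Front lower corner, at the open stretch, of the clear glass shelf over the other half of the rail: desk_rail own x -22, y 0, z 235 mm. The shelf runs to own y -275 and back to own x +130 mm, 12 mm thick. Only 20 mm above the bar: nothing can be hooked on under it, and a gripper working in front of it must lean back towards the robot. Axes as desk_rail.
- headset_hook (a joint): Sliding position (m) of the headset hook along the rail: its middle is at desk_rail own y = 0.060 + value; 0 to 0.170, growing towards the open (+y) end, 0.170 at the end. About 1.5 N of friction; stays where it is left.
- headset_arm (a point): Middle of the headset hook's arm, 35 mm in front of the bar's middle, 179 mm above the desk; own y along the rail. Dark steel hook: saddle 28 mm wide (y) on the bar, flat arm 28 mm wide, 7 mm thick sticking out towards the robot; turned-up tip 64 mm in front of the bar's middle. Arm's underside 172 mm, tip's top 193 mm above the desk.
- rail_stop: Dark steel clamp stop fixed on the bar under the shelf (place varies): 14 mm wide along the rail, 22 mm thick, from 7 mm above to 51 mm below the bar's top edge; its 14 mm thumbscrew hangs from its underside, down to 67 mm below that edge. Origin: bar's top edge, middle of the stop; axes as desk_rail.
- caddy: Dark sheet-steel caddy, loose, 160-260 g: open box 68 mm deep (x), 58 mm wide (y), walls 3 mm thick, 45 mm high. Origin: centre of its underside, z up, own +x to the hook side. Stands on the desk, hook side away from the robot (turned to 0.3 rad). Hung, its underside is 100 mm above the desk and it sags about 4 degrees, front down. Against the stop its middle is 36 mm from the stop's middle.
- caddy_hook (a point): Middle of the caddy's hook slot's top (caddy own x 39.5, y 0, z 115 mm), to rest on the bar's top edge; axes as caddy. Back plate (own x 30-34, full width) rises to 119 mm and bends over backwards: slot 11 mm wide (own x 34-45), rear lip 3 mm thick reaching down to z 83 mm, its lowest 8 mm flared outwards to own x 53 mm.
- caddy_floor (a point): Middle of the caddy's inner floor (caddy own x -2, y 0, z 3 mm); inside 61 (x) by 52 mm (y), 42 mm deep; axes as caddy.
- tablet_tube: Tall slim white tablet tube with ribbed cap, loose, 31 mm across, 100 mm high, about 60 g. Origin: centre of its underside, z up. Stands upright on the desk; changes places with short_bottle and wide_bottle.
- short_bottle: Bystander: small white pill bottle, 33 mm across, 58 mm high; origin: centre of its underside.
- wide_bottle: Bystander: white bottle 48 mm across, 78 mm high; origin: centre of its underside.
- cream_jar: Bystander: flat white jar 54 mm across, 40 mm high, on the desk in front of the rail; origin: centre of its underside.
- phone_box: Bystander: white carton 100 by 175 by 42 mm lying on the desk; origin: centre of its underside.
- steel_cup: Bystander: steel bowl 90 mm across, 60 mm high; origin: centre of its underside.
Things that resemble listed ones, but are neither listed nor needed, are in the scene too. Leave any red, turquoise or yellow look-alike of the tablet_tube alone.

How it is judged (in metres and radians):
On the way, in this order (a step that is already met when the one before it is completed fails the run):
1. the headset hook is pushed out to the open end of the rail (within 15 mm) (value of joint headset_hook above 0.155 m), for 0.1 s.
2. the caddy is hooked on the open stretch of the rail: bar in its slot (slot's top within 6 mm of the bar's top edge), upright within 12 degrees (x of caddy_hook in the frame of desk_rail between -0.006 and 0.006 m and z of caddy_hook in the frame of desk_rail between 0.209 and 0.221 m and angle between caddy's own z axis and vertical below 0.21 rad and y of caddy_hook in the frame of desk_rail above 0.01 m), for 0.1 s.
3. the caddy, hooked on the rail, has been slid up against the clamp stop (gap under 8 mm) (x of caddy_hook in the frame of desk_rail between -0.006 and 0.006 m and z of caddy_hook in the frame of desk_rail between 0.209 and 0.221 m and angle between caddy's own z axis and vertical below 0.21 rad and y of caddy_hook in the frame of rail_stop between 0.03 and 0.044 m), for 0.3 s.
4. the tablet tube stands in the caddy, foot on its floor and cap up (it may lean on the rim, up to 40 degrees) (x of tablet_tube in the frame of caddy between -0.032 and 0.032 m and y of tablet_tube in the frame of caddy between -0.026 and 0.026 m and z of tablet_tube in the frame of caddy between -0.002 and 0.016 m and angle between tablet_tube's own z axis and vertical below 0.7 rad), for 0.3 s.
At the end, for the whole second after the job is handed in: Caddy hangs on the rail (slot's top within 6 mm of the bar's top edge, within 12 deg of upright), under 8 mm from the clamp stop, at rest; tablet tube at rest, foot on its floor, cap up (leaning under 40 deg); headset hook within 15 mm of the open end; bystanders moved under 30 mm (all of step 3 and all of step 4 and value of joint headset_hook above 0.155 m and linear speed of each of caddy, tablet_tube below 0.02 m/s); the robot touches nothing.
It fails at once if a bystander on the desk is moved more than 30 mm (distance of any of short_bottle, wide_bottle, cream_jar, phone_box, steel_cup from where it was at the start of the episode above 0.03 m).
It also fails if it takes over 72 s, if anything falls off the work surface, if the arm or the gripper's body presses on something with over 40 N, if the wrist force passes 120 N, or if a joint passes its speed limit or range.

## Robot

A 6-joint arm with a two-finger parallel gripper is mounted at the origin on the work surface. World frame = base frame: x ahead of the robot, y to its left, z up, the work surface at z = 0. Lengths are in m, angles in degrees, forces in N, time in s.
With the tool pointing down it reaches from about 0.3 to 0.95 m from the base axis. Payload 3.1 kg.
Tool frame: the origin (TCP) lies where the fingers leave the gripper's body, on its centre line; the fingertips stand 73 mm ahead of it and the grasp point (between the pads) lies 54 mm ahead of it; z points along the fingers, y is the line along which they close (so a half turn about z gives the same grasp; the last joint's range is limited). The gripper opens to 85 mm and grips with 20 to 120 N. Pads are 22 mm wide; open, the fingers measure 114 mm over their backs; the gripper's body (76 mm by 85 mm) begins 54 mm behind the grasp point. The pads swing forward as they close: fully open they stand 13 mm farther back than shut.
Start: joints at [67.225, 17.653, 93.61, -0, 68.738, -3.994], TCP at [0.201, 0.592, 0.304] pointing down, gripper open.
Joint ranges: [-175.34, 175.34], [-45.06, 112.39], [2.9, 150.54], [-68.45, 248.45], [3.09, 151.38], [-168.51, 168.51]. Speed limits (degrees/s): [159.86, 159.86, 180, 180, 180, 180].

## Interface

Orientations are given as a 3x3 rotation matrix whose columns are the frame's x, y, z axes.
In Python, from cell import r, get_image gives the robot as it stands.
- The arm moves only by the tool arm_command, never from a script. Its argument "increments" is a list of rows, each an object with "slide": the shift along the tool's x, y, z normalised to -1 to 1, where 1 is 20 mm, a list of three; "rot": the turn, a rotation vector about the tool's x, y, z normalised to -1 to 1, where 1 is 5 degrees, a list of three. A call has 1 to 8 rows; each row shifts and turns the commanded pose from where the row before left it, along the tool's axes as they then stand; what a row does not reach is not made up. A row lasts 1/10 s, in which the tool goes at most 50 mm and 8.59 degrees, less where a joint would pass 70% of its speed; a pose out of reach is approached as far as the arm can. A call with a number of a shift or a turn outside -1 to 1 is refused whole. A call with a gripper value outside its range is refused whole. "grip" is the gripper command: -1 is fully open, 1 is shut, values between are in proportion, set as the call begins (left out, the last holds). The fingers move at their own pace and stop on an object; "newtons" is the grip in N (left out, the last holds). Time passes only in rows, so rows that do not move let the fingers close. It gives the time, the measured TCP pose, the force, the opening and the grip force at its end, in the units of the state.
- r.sense(): the state, without advancing time (a new reading comes with each control period).
- get_image(name): name is "scene" or "top"; returns a dict with "pixels" (400x640x3 uint8, red, green, blue), "range_z" (400x640 float32, m along the optical axis (not along the pixel's ray), 0 where there is no reading), "vfov" (degrees; the focal length in pixels is half the picture's height over the tangent of half this angle, whatever the lens; pixels are square), "cx", "cy" (the principal point, pixels), "dist_coeffs" ([k1, k2, p1, p2, k3] as OpenCV has them; the pictures are not rectified), "position" and "rotation" of the camera in the world. Camera axes: x right, y up, looking along -z (the intrinsics and any distortion apply to the point x, -y, -z); pixel columns grow to the right and rows downward; lengths in m; the calibration is good to about 2 mm. A picture is of the moment at which its call begins.
- r.job_done(): hands the job in; it is judged then, once.
The state is a dict: "time_s": time; "q": joint angles; "joint_velocities": joint speeds; "joint_efforts": joint torques, N m; "position": TCP position; "ee_rot": TCP orientation; "wrist_force": force on the tool from outside, world axes, zero at the start; "ft_torque": the same for the moment, N m; "gripper_width": opening from 0.0 (shut) to 1.0 (fully open); "finger_force": force on a finger pad.
Only numpy, scipy, OpenCV 4.12 (cv2) and the standard library are available. Lean on these libraries where they do the work, as an engineer would, in place of code of your own. Each camera call takes 0.05 s, during which the arm holds its last target. There are 200 camera calls.

## Working session

There is one attempt and no reset: what is moved stays moved. The work goes in short steps, Python scripts to look and compute and a tool call to move; the robot and the scene stay as the last step left them, time stands still between calls to the robot, and variables do not carry over. Pictures are saved under pics/ and viewed, at most 10 in all, crops included, and the job is handed in when it is done.

Besides the shell and the picture viewer there is one more tool, called after "Request:" as name(argument=value, ...) on one line, values as JSON. arm_command: Moves the arm, as the interface text tells. Scaled input: -1 to 1 covers 20 mm each way for a shift and 5 degrees each way for a turn. Its arguments: {"type":"object","properties":{"increments":{"type":"array","items":{"type":"object","properties":{"slide":{"type":"array","items":{"type":"number","minimum":-1,"maximum":1}},"rot":{"type":"array","items":{"type":"number","minimum":-1,"maximum":1}}}}},"grip":{"type":"number"},"newtons":{"type":"number"}},"required":["increments"]}

```bash
mkdir -p pics; ls
cat > h.py <<'E'
import numpy as np, cv2
from cell import r, get_image
def grab(name, tag):
    d=get_image(name); np.save(f'pics/{tag}.npy',d,allow_pickle=True)
    cv2.imwrite(f'pics/{tag}.png',d['pixels'][:,:,::-1]); return d
def load(tag): return np.load(f'pics/{tag}.npy',allow_pickle=True).item()
def K(d):
    f=200/np.tan(np.radians(d['vfov'])/2); return np.array([[f,0,d['cx']],[0,f,d['cy']],[0,0,1]])
def cloud(d):
    "world xyz for every pixel (nan where no reading)"
    v,u=np.mgrid[:400,:640]; p=np.stack([u,v],-1).reshape(-1,1,2).astype(float)
    n=cv2.undistortPoints(p,K(d),np.array(d['dist_coeffs'],float)).reshape(400,640,2)
    z=np.where(d['range_z']>0,d['range_z'],np.nan)
    c=np.stack([n[...,0]*z,-n[...,1]*z,-z],-1)
    return c@np.array(d['rotation']).T+np.array(d['position'])
def crop(tag,u0,v0,u1,v1,s,out):
    im=cv2.imread(f'pics/{tag}.png')[v0:v1,u0:u1]; cv2.imwrite(f'pics/{out}.png',cv2.resize(im,None,fx=s,fy=s,interpolation=cv2.INTER_CUBIC))
E
python3 - <<'E'
from h import *
for n in('scene','top'):
    d=grab(n,n+'0'); print(n,d['position'],np.round(d['rotation'],3).tolist(),d['vfov'],d['dist_coeffs'])
a=cv2.imread('pics/scene0.png');b=cv2.imread('pics/top0.png')
print(r.sense())
E
```

```text
pics
scene [ 0.80552502 -0.79489029  0.85953034] [[0.95, -0.201, 0.239], [0.312, 0.614, -0.725], [-0.001, 0.763, 0.646]] 54.497994954132 [-0.0431772  0.         0.         0.         0.       ]
top [ 3.87660211e-01 -8.93723468e-04  1.61406758e+00] [[0.013, 0.995, -0.098], [-1.0, 0.014, 0.006], [0.007, 0.098, 0.995]] 45.96103230279768 [-0.07428465  0.          0.          0.          0.        ]
{'time_s': 0.1, 'q': array([ 6.72243533e+01,  1.77001229e+01,  9.36832573e+01,  2.73116901e-03,
        6.87391510e+01, -3.99495152e+00]), 'joint_velocities': array([-2.45591256e-02, -1.95868782e-01, -8.67732962e-02, -4.68145725e-02,
       -2.26324888e-02,  8.50859776e-05]), 'joint_efforts': array([-8.32738369e-04, -4.16413844e+01, -2.77641964e+01, -1.00743976e-04,
        4.05498009e-03, -2.18814566e-07]), 'position': array([0.2010106 , 0.59115011, 0.30274661]), 'ee_rot': array([[-9.46752124e-01,  3.21962204e-01, -8.68850723e-04],
       [ 3.21963318e-01,  9.46750126e-01, -1.95462301e-03],
       [ 1.93269800e-04, -2.13028155e-03, -9.99997712e-01]]), 'wrist_force': array([-0.02843247,  0.52022043,  0.11845782]), 'ft_torque': array([-0.02859087, -0.04833602,  0.04229209]), 'finger_force': 0.0, 'gripper_width': 1.0030876619991342}
```

View pics/scene0.png

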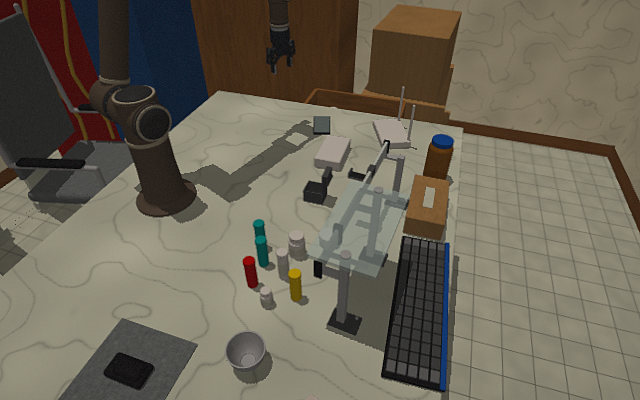

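View pics/top0.png

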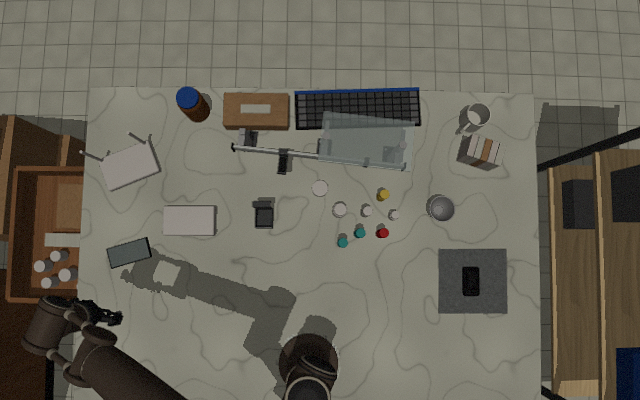

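In the scene picture the rail runs behind the glass shelf, with the caddy at (317,190) and the bottle cluster around (270,265). In the top picture I read:
- **Rail:** (233,148) to (408,168).
- **Headset hook:** (283,160).
- **Caddy:** (264,214).
- **Could be taken for the tube:** white at (340,209), (366,210) and (393,214); jar (320,187); turquoise (342,242) and (360,232); red (383,233); yellow (383,194).

By the description the tube should be the white one at top (366,210), scene (283,263). I'll check that in a close crop.

Run:
```python
from h import *
crop('top0',225,130,425,250,4,'c1')
a=cv2.imread('pics/scene0.png')
im=cv2.resize(a[130:310,230:410],None,fx=3.3,fy=3.3,interpolation=cv2.INTER_CUBIC);cv2.imwrite('pics/c2.png',im)
T=cloud(load('top0'));
np.set_printoptions(precision=4,suppress=True)
# rail top points: z 0.205..0.222
m=(T[...,2]>.207)&(T[...,2]<.222)&(T[...,0]>.4)&(T[...,1]<.35)&(T[...,1]>-.2)
v,u=np.nonzero(m); print(len(u))
for i in range(0,len(u),max(1,len(u)//40)): print(u[i],v[i],T[v[i],u[i]])
# objects cluster tops
ob=(T[...,2]>.02)&(T[...,2]<.16)&(T[...,0]>.25)&(T[...,0]<.64)&(abs(T[...,1])<.3)
n,l,s,c=cv2.connectedComponentsWithStats(ob.astype('uint8'))
for i in range(1,n):
    if s[i,4]>15:
        P=T[l==i]; t=P[P[:,2]>np.percentile(P[:,2],95)-.006]; print(c[i],s[i,4],t.mean(0),P[:,2].max())
```

```text
292
232 142 [0.7019 0.2397 0.2189]
233 145 [0.6936 0.237  0.2151]
240 145 [0.6932 0.2154 0.2177]
235 146 [0.6912 0.2314 0.2122]
242 146 [0.69   0.2091 0.2187]
249 146 [0.6917 0.1889 0.2121]
235 147 [0.6876 0.2309 0.2144]
242 147 [0.6872 0.2092 0.2176]
249 147 [0.6876 0.1882 0.2169]
257 147 [0.6877 0.1639 0.2179]
244 148 [0.6855 0.204  0.2115]
251 148 [0.6844 0.1819 0.2176]
258 148 [0.6845 0.1607 0.2184]
265 148 [0.6856 0.14   0.2147]
283 148 [0.685  0.0853 0.2206]
255 149 [0.6826 0.1704 0.2123]
262 149 [0.682  0.1488 0.2164]
269 149 [0.6828 0.1279 0.214 ]
276 149 [0.6829 0.1067 0.215 ]
284 149 [0.6829 0.0825 0.2165]
263 150 [0.6789 0.1457 0.217 ]
270 150 [0.6809 0.1253 0.2088]
277 150 [0.6803 0.1038 0.2127]
285 150 [0.6798 0.0794 0.2166]
274 151 [0.6769 0.1127 0.2139]
283 151 [0.6759 0.0851 0.2204]
291 151 [0.6771 0.0613 0.2162]
281 152 [0.6733 0.0912 0.2179]
289 152 [0.6738 0.0672 0.2172]
296 152 [0.6743 0.0462 0.2161]
278 153 [0.6699 0.1001 0.219 ]
288 153 [0.6707 0.0702 0.217 ]
296 153 [0.6715 0.0462 0.2146]
303 153 [0.6708 0.025  0.2197]
310 153 [0.6726 0.004  0.2121]
294 154 [0.6691 0.0523 0.2109]
302 154 [0.6686 0.028  0.2152]
309 154 [0.6693 0.007  0.2133]
316 154 [ 0.6688 -0.0141  0.2172]
307 155 [0.6659 0.0129 0.2143]
314 155 [ 0.6656 -0.0081  0.2176]
313 156 [ 0.6641 -0.0052  0.2095]
[319.2705 188.    ] 207 [ 0.5895 -0.0288  0.0424] 0.04853837323291943
[382.6697 194.5413] 109 [ 0.5659 -0.2372  0.1017] 0.10728352377162609
[261.1121 209.565 ] 223 [0.5258 0.1597 0.1205] 0.1270122161780345
[338.883  209.7895] 171 [ 0.5159 -0.0938  0.0802] 0.08704908734754513
[365.8438 211.1146] 96 [ 0.5108 -0.1828  0.1013] 0.10635004889736566
[393.5422 214.8313] 83 [ 0.5016 -0.28    0.0587] 0.06293644660890818
[359.1183 232.7097] 93 [ 0.4395 -0.1586  0.1017] 0.10875347524565027
[381.9434 232.717 ] 106 [ 0.44   -0.2351  0.1019] 0.10917720710040735
[341.8313 242.2651] 83 [ 0.4078 -0.1018  0.1021] 0.10862994720153218
```

View pics/c1.png

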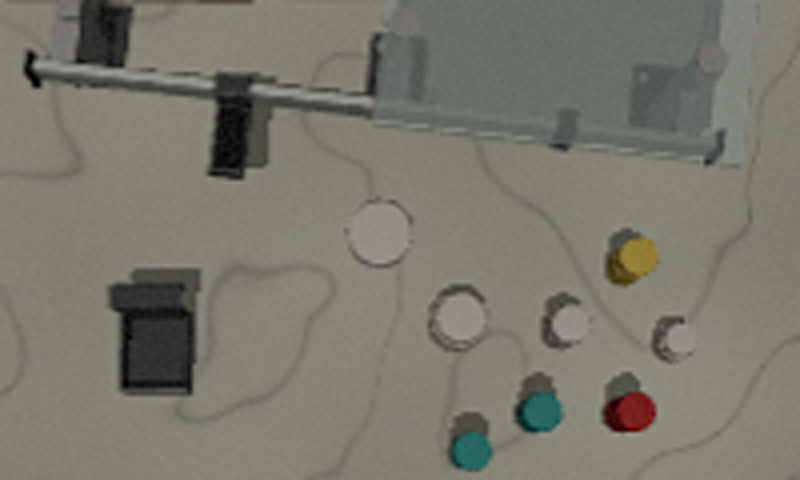

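View pics/c2.png

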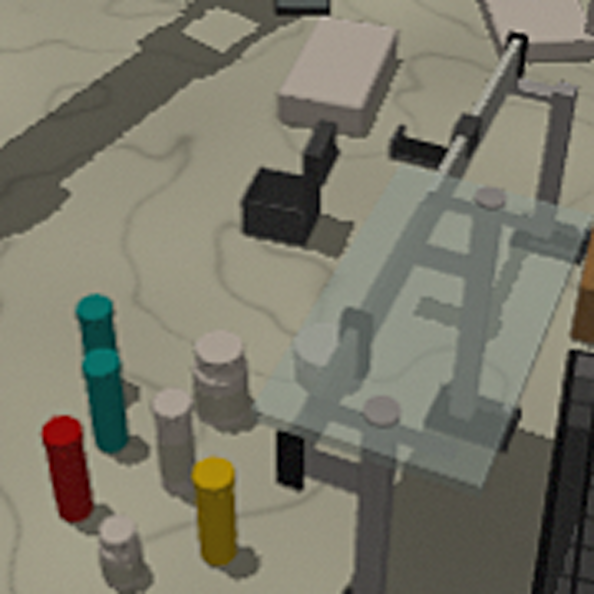

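The white candidate at c1 (568,324), c2 (173,440) is tall and slim with a cap, so it is the tablet_tube. The others are the wide bottle at c1 (460,318), the short bottle at (678,338) and the jar at (380,232). The stop shows through the glass at c1 (566,128). The rail's end caps are at c1 (33,68) and (714,145), and the shelf corner is at (373,118). Next I fit the rail and caddy poses.

```bash
cat >> h.py <<'E'
def rayz(d,u,v,z):
    n=cv2.undistortPoints(np.array([[[u,v]]],float),K(d),np.array(d['dist_coeffs'],float))[0,0]
    w=np.array(d['rotation'])@np.array([n[0],-n[1],-1]); p=np.array(d['position']); return p+w*(z-p[2])/w[2]
E
python3 - <<'E'
from h import *
np.set_printoptions(precision=4,suppress=True)
d=load('top0');T=cloud(d)
g=d['pixels'].astype(int)
m=(T[...,2]>.205)&(T[...,2]<.224)&(T[...,0]>.6)&(T[...,1]<.23)&(T[...,1]>.0)&~((T[...,1]>.055)&(T[...,1]<.12))&(g.sum(2)>240)
v,u=np.nonzero(m); P=np.array([rayz(d,a,b,.215) for a,b in zip(u,v)])
k=np.polyfit(P[:,1],P[:,0],1); print('rail x=a*y+b',k,'yaw',-np.arctan(k[0]),len(u),np.std(P[:,0]-np.polyval(k,P[:,1])))
q=lambda cx,cy,z: rayz(d,225+cx/4-.5,130+cy/4-.5,z)
print('ends',q(33,68,.215),q(714,143,.215),'shelf corner',q(373,106,.235), q(373,118,.235),'stop',q(566,120,.222),'hook top',q(233,80,.219),'hook tip',q(227,175,.193))
S=load('scene0');C=cloud(S)
for n,(X,c) in {'top':(T,g),'scene':(C,S['pixels'].astype(int))}.items():
    m=(X[...,0]>.42)&(X[...,0]<.58)&(X[...,1]>.08)&(X[...,1]<.22)&(c.sum(2)<150)
    A=X[m&(X[...,2]>.112)&(X[...,2]<.126)]; B=X[m&(X[...,2]>.035)&(X[...,2]<.055)]
    for Q in(A,B):
        r_=cv2.minAreaRect((Q[:,:2]*1000).astype(np.float32)); print(n,len(Q),Q.mean(0),r_)
for n in [(366,211)]:
  pass
# tube via scene
m=(abs(C[...,0]-.511)<.03)&(abs(C[...,1]+.183)<.03)&(C[...,2]>.094)&(C[...,2]<.108); print('tube',C[m].mean(0),C[m].min(0),C[m].max(0))
m=(abs(T[...,0]-.511)<.03)&(abs(T[...,1]+.183)<.03)&(T[...,2]>.094)&(T[...,2]<.108); print('tube',T[m].mean(0),T[m].min(0),T[m].max(0))
# hook arm and stop in scene
for nm,X in(('T',T),('S',C)):
  m=(X[...,2]>.165)&(X[...,2]<.2)&(X[...,0]>.58)&(X[...,0]<.66)&(X[...,1]>.03)&(X[...,1]<.14);print('arm',nm,m.sum(),X[m].min(0),X[m].max(0),X[m].mean(0))
E
```

```text
rail x=a*y+b [0.1041 0.6672] yaw -0.10376961902553206 168 0.0027784146895806694
ends [0.6889 0.2377 0.215 ] [ 0.6389 -0.2771  0.215 ] shelf corner [ 0.6592 -0.0192  0.235 ] [ 0.6502 -0.0193  0.235 ] stop [ 0.6534 -0.1642  0.222 ] hook top [0.6808 0.0861 0.219 ] hook tip [0.6126 0.0908 0.193 ]
top 53 [0.5262 0.1585 0.1192] ((526.1117553710938, 158.1261749267578), (16.657146453857422, 51.59880065917969), 0.9713782668113708)
top 33 [0.4911 0.1498 0.0445] ((487.808837890625, 158.49267578125), (59.32058334350586, 54.42147445678711), 0.6114960312843323)
scene 16 [0.5284 0.1445 0.1165] ((526.1868286132812, 154.2743682861328), (56.46781921386719, 13.773694038391113), 86.92252349853516)
scene 107 [0.4855 0.1507 0.0415] ((484.466064453125, 155.53067016601562), (66.70447540283203, 63.07552719116211), 1.2714250087738037)
tube [ 0.5086 -0.1881  0.0998] [ 0.4917 -0.204   0.0941] [ 0.5241 -0.1726  0.1027]
tube [ 0.5109 -0.1823  0.1001] [ 0.4953 -0.1951  0.0941] [ 0.5249 -0.1687  0.1064]
arm T 143 [0.6123 0.0748 0.1742] [0.6597 0.107  0.1959] [0.6361 0.0908 0.182 ]
arm S 137 [0.6088 0.072  0.1733] [0.6582 0.104  0.1959] [0.6317 0.0837 0.1822]
```

```bash
cat >> h.py <<'E'
from scipy.spatial.transform import Rotation as Ro
np.set_printoptions(precision=3,suppress=True)
YAW=-.104; O=np.array([.6652,-.0197,0])
def rail(x,y,z): return O+Ro.from_euler('z',YAW).apply([x,y,z])
def tool(lean,yaw=YAW):  # x towards robot, y along rail, z down leaning forward
    return (Ro.from_euler('z',yaw)*Ro.from_matrix([[-1,0,0],[0,1,0],[0,0,-1]])*Ro.from_euler('y',-lean,degrees=True)).as_matrix()
def plan(p,R,ahead):
    "p: world point for a tool point 'ahead' m ahead of the TCP; prints the turn (x5deg) and shift (x20mm, in target axes)"
    s=r.sense(); t=p-R[:,2]*ahead
    print('t',round(s['time_s'],1),'pos',s['position'],'F',s['wrist_force'],'w',round(s['gripper_width'],3))
    print('turn',np.degrees(Ro.from_matrix(s['ee_rot'].T@R).as_rotvec())/5,'shift in new axes',R.T@(t-s['position'])/.02,'in present axes',s['ee_rot'].T@(t-s['position'])/.02,'tcp',t)
E
python3 - <<'E'
from h import *
plan(rail(-.042,.060,.166),tool(25),.073)
plan(rail(-.042,.060,.236),tool(25),.073)
E
```

```text
t 0.1 pos [0.201 0.591 0.303] F [-0.028  0.52   0.118] w 1.003
turn [-0.583 -4.984 -2.518] shift in new axes [-19.002 -24.968  12.755] in present axes [-27.59  -19.319   3.565] tcp [0.599 0.048 0.232]
t 0.1 pos [0.201 0.591 0.303] F [-0.028  0.52   0.118] w 1.003
turn [-0.583 -4.984 -2.518] shift in new axes [-20.481 -24.968   9.583] in present axes [-27.59  -19.327   0.065] tcp [0.599 0.048 0.302]
```

Request:
arm_command(increments=[{"slide": [-0.8, -0.5, 0], "rot": [-0.12, -1, -0.5]}, {"slide": [-0.9, -0.6, 0.1], "rot": [-0.12, -1, -0.5]}, {"slide": [-0.9, -0.7, 0.1], "rot": [-0.12, -1, -0.5]}, {"slide": [-0.9, -0.8, 0.2], "rot": [-0.12, -1, -0.5]}, {"slide": [-0.9, -0.9, 0.3], "rot": [-0.12, -1, -0.5]}, {"slide": [-1, -1, 0.4]}, {"slide": [-1, -1, 0.4]}, {"slide": [-1, -1, 0.4]}], grip=1)

```text
$.increments[5]: bad value
```

Run:
```python
from h import *
plan(rail(-.042,.060,.236),tool(25),.073)
```

```text
t 0.1 pos [0.201 0.591 0.303] F [-0.028  0.52   0.118] w 1.003
turn [-0.583 -4.984 -2.518] shift in new axes [-20.481 -24.968   9.583] in present axes [-27.59  -19.327   0.065] tcp [0.599 0.048 0.302]
```

Every row has to carry both fields.

Request:
arm_command(increments=[{"slide": [-0.8, -0.5, 0], "rot": [-0.12, -1, -0.5]}, {"slide": [-0.9, -0.6, 0.1], "rot": [-0.12, -1, -0.5]}, {"slide": [-0.9, -0.7, 0.1], "rot": [-0.12, -1, -0.5]}, {"slide": [-0.9, -0.8, 0.2], "rot": [-0.12, -1, -0.5]}, {"slide": [-0.9, -0.9, 0.3], "rot": [-0.12, -1, -0.5]}, {"slide": [-1, -1, 0.4], "rot": [0, 0, 0]}, {"slide": [-1, -1, 0.4], "rot": [0, 0, 0]}, {"slide": [-1, -1, 0.4], "rot": [0, 0, 0]}], grip=1)

```text
time_s: 0.9
position: [0.3304, 0.4351, 0.3082]
ee_rot: [[-0.901, 0.104, 0.422], [0.095, 0.995, -0.042], [-0.424, 0.003, -0.906]]
wrist_force: [-0.9, -0.1, 0.3]
gripper_width: 0.0
finger_force: 0.0
```

Run:
```python
from h import *
plan(rail(-.042,.060,.236),tool(25),.073)
```

```text
t 0.9 pos [0.33  0.435 0.308] F [-0.948 -0.149  0.255] w 0.0
turn [ 0.024  0.019 -0.017] shift in new axes [-13.8   -17.882   6.768] in present axes [-13.815 -17.875   6.753] tcp [0.599 0.048 0.302]
```

Request:
arm_command(increments=[{"slide": [-0.77, -1, 0.38], "rot": [0, 0, 0]}, {"slide": [-0.77, -1, 0.38], "rot": [0, 0, 0]}, {"slide": [-0.77, -1, 0.38], "rot": [0, 0, 0]}, {"slide": [-0.77, -1, 0.38], "rot": [0, 0, 0]}, {"slide": [-0.77, -1, 0.38], "rot": [0, 0, 0]}, {"slide": [-0.77, -1, 0.38], "rot": [0, 0, 0]}, {"slide": [-0.77, -1, 0.38], "rot": [0, 0, 0]}, {"slide": [-0.77, -1, 0.38], "rot": [0, 0, 0]}])

```text
time_s: 1.7
position: [0.4503, 0.2616, 0.305]
ee_rot: [[-0.901, 0.105, 0.422], [0.096, 0.994, -0.042], [-0.424, 0.003, -0.906]]
wrist_force: [0.3, -0.4, 0.2]
gripper_width: 0.004
finger_force: 0.0
```

Request:
arm_command(increments=[{"slide": [-0.77, -1, 0.38], "rot": [0, 0, 0]}, {"slide": [-0.77, -1, 0.38], "rot": [0, 0, 0]}, {"slide": [-0.77, -1, 0.38], "rot": [0, 0, 0]}, {"slide": [-0.77, -1, 0.38], "rot": [0, 0, 0]}, {"slide": [-0.77, -1, 0.38], "rot": [0, 0, 0]}, {"slide": [-0.77, -1, 0.38], "rot": [0, 0, 0]}, {"slide": [-0.77, -1, 0.38], "rot": [0, 0, 0]}, {"slide": [-0.77, -1, 0.38], "rot": [0, 0, 0]}])

```text
time_s: 2.5
position: [0.57, 0.0881, 0.3016]
ee_rot: [[-0.901, 0.105, 0.422], [0.097, 0.994, -0.041], [-0.424, 0.003, -0.906]]
wrist_force: [-0.5, -0.1, 0.5]
gripper_width: -0.003
finger_force: 0.0
```

Run:
```python
from h import *
plan(rail(-.042,.060,.236),tool(25),.073)
plan(rail(-.042,.060,.166),tool(25),.073)
```

```text
t 2.5 pos [0.57  0.088 0.302] F [-0.479 -0.075  0.452] w -0.003
turn [ 0.029  0.012 -0.032] shift in new axes [-1.51  -1.869  0.673] in present axes [-1.514 -1.866  0.67 ] tcp [0.599 0.048 0.302]
t 2.5 pos [0.57  0.088 0.302] F [-0.479 -0.075  0.452] w -0.003
turn [ 0.029  0.012 -0.032] shift in new axes [-0.031 -1.869  3.845] in present axes [-0.032 -1.878  3.84 ] tcp [0.599 0.048 0.232]
```

Request:
arm_command(increments=[{"slide": [-0.75, -0.95, 0.35], "rot": [0, 0, 0]}, {"slide": [-0.75, -0.95, 0.35], "rot": [0, 0, 0]}, {"slide": [0, 0, 0], "rot": [0, 0, 0]}, {"slide": [0.37, 0, 0.8], "rot": [0, 0, 0]}, {"slide": [0.37, 0, 0.8], "rot": [0, 0, 0]}, {"slide": [0.37, 0, 0.8], "rot": [0, 0, 0]}, {"slide": [0.37, 0, 0.8], "rot": [0, 0, 0]}, {"slide": [0, 0, 0], "rot": [0, 0, 0]}])

```text
time_s: 3.3
position: [0.5962, 0.0487, 0.2277]
ee_rot: [[-0.904, 0.105, 0.415], [0.096, 0.995, -0.041], [-0.417, 0.003, -0.909]]
wrist_force: [-0.3, 1.2, 0.1]
gripper_width: 0.004
finger_force: 0.0
```

Request:
arm_command(increments=[{"slide": [0, 0.5, 0], "rot": [0, 0, 0]}, {"slide": [0, 0.5, 0], "rot": [0, 0, 0]}, {"slide": [0, 0.5, 0], "rot": [0, 0, 0]}, {"slide": [0, 0.5, 0], "rot": [0, 0, 0]}, {"slide": [0, 0, 0], "rot": [0, 0, 0]}])

```text
time_s: 3.8
position: [0.6035, 0.0891, 0.2325]
ee_rot: [[-0.9, 0.104, 0.423], [0.095, 0.995, -0.04], [-0.425, 0.004, -0.905]]
wrist_force: [0.1, -0.2, 0.0]
gripper_width: -0.002
finger_force: 0.0
```

Run:
```python
from h import *
plan(rail(-.042,.198,.166),tool(25),.073)
d=grab('top','top1'); grab('scene','scene1')
a=cv2.imread('pics/top1.png')[110:230,225:345];b=cv2.imread('pics/scene1.png')[80:260,280:460]
cv2.imwrite('pics/c3.png',np.hstack([cv2.resize(a,(390,390)),cv2.resize(b,(390,390))]))
T=cloud(d)
m=(T[...,2]>.165)&(T[...,2]<.2)&(T[...,0]>.58)&(T[...,0]<.66)&(T[...,1]>.03)&(T[...,1]<.14);print('arm',T[m].min(0),T[m].max(0),T[m].mean(0))
```

```text
t 3.8 pos [0.603 0.089 0.232] F [ 0.143 -0.222  0.006] w -0.002
turn [ 0.042  0.032 -0.016] shift in new axes [0.013 4.808 0.011] in present axes [0.02  4.808 0.029] tcp [0.613 0.185 0.232]
arm [0.633 0.077 0.171] [0.66  0.13  0.199] [0.646 0.111 0.182]
```

View pics/c3.png

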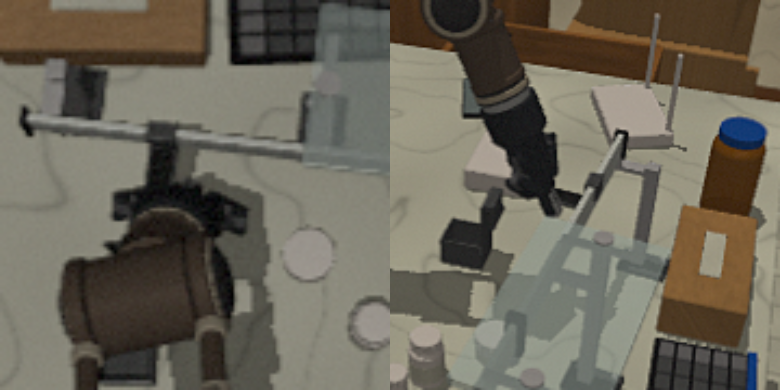

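The fingers at c3 (180,200) sit on the near side of the hook arm and have already moved the hook, with its saddle now at c3 (163,130). I carry on pushing.

Request:
arm_command(increments=[{"slide": [0, 0.6, 0], "rot": [0, 0, 0]}, {"slide": [0, 0.6, 0], "rot": [0, 0, 0]}, {"slide": [0, 0.6, 0], "rot": [0, 0, 0]}, {"slide": [0, 0.6, 0], "rot": [0, 0, 0]}, {"slide": [0, 0.6, 0], "rot": [0, 0, 0]}, {"slide": [0, 0.6, 0], "rot": [0, 0, 0]}, {"slide": [0, 0.6, 0], "rot": [0, 0, 0]}, {"slide": [0, 0.6, 0], "rot": [0, 0, 0]}])

```text
time_s: 4.7
position: [0.6134, 0.1835, 0.2322]
ee_rot: [[-0.9, 0.106, 0.422], [0.097, 0.994, -0.042], [-0.424, 0.003, -0.906]]
wrist_force: [-1.8, -2.1, 1.4]
gripper_width: 0.003
finger_force: 1.0
```

Request:
arm_command(increments=[{"slide": [0, 0, 0], "rot": [0, 0, 0]}])

```text
time_s: 4.8
position: [0.6139, 0.1848, 0.2324]
ee_rot: [[-0.9, 0.104, 0.424], [0.096, 0.995, -0.04], [-0.425, 0.005, -0.905]]
wrist_force: [0.1, 0.2, -0.0]
gripper_width: 0.002
finger_force: 0.0
```

Run:
```python
from h import *
plan(rail(-.042,.198,.166),tool(25),.073)
d=grab('top','top2'); T=cloud(d)
m=(T[...,2]>.216)&(T[...,2]<.228)&(T[...,0]>.66)&(T[...,0]<.72)&(T[...,1]>.08)&(T[...,1]<.26)
Rz=Ro.from_euler('z',YAW).inv(); L=Rz.apply(T[m]-O)
g=d['pixels'].astype(int).sum(2)[m]; L=L[g<130]; print(len(L),np.sort(L[:,1])[::max(1,len(L)//25)])
# saddle darkness along rail
c,_=cv2.projectPoints(np.zeros((1,3)),np.zeros(3),np.zeros(3),K(d),None)
crop('top2',225,125,325,175,5,'c4')
```

```text
t 4.8 pos [0.614 0.185 0.232] F [ 0.147  0.167 -0.018] w 0.002
turn [ 0.048  0.036 -0.02 ] shift in new axes [ 0.031 -0.002 -0.001] in present axes [ 0.031 -0.002 -0.001] tcp [0.613 0.185 0.232]
9 [0.212 0.232 0.235 0.259 0.26  0.26  0.261 0.262 0.263]
```

Request:
arm_command(increments=[{"slide": [0, 0.15, 0], "rot": [0, 0, 0]}, {"slide": [0, 0.15, 0], "rot": [0, 0, 0]}, {"slide": [0, 0, 0], "rot": [0, 0, 0]}])

```text
time_s: 5.15
position: [0.6141, 0.1868, 0.2322]
ee_rot: [[-0.901, 0.106, 0.421], [0.095, 0.994, -0.046], [-0.423, -0.002, -0.906]]
wrist_force: [-1.5, -8.7, 2.9]
gripper_width: -0.005
finger_force: 4.4
```

View pics/c4.png

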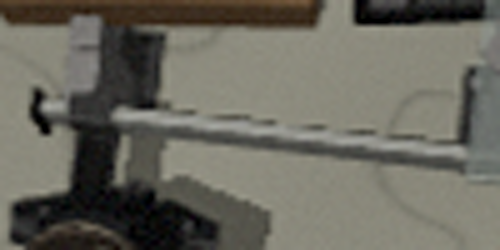

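Saddle at c4 (95,115) is hard against the end cap at (38,110). The steady 8.7 N confirms the hook is at its end stop. Now the caddy: I'll grip its +y side wall.

Request:
arm_command(increments=[{"slide": [0, -0.6, 0], "rot": [0, 0, 0]}, {"slide": [0, -0.6, 0], "rot": [0, 0, 0]}, {"slide": [0.4, 0, -0.8], "rot": [0.25, 0, -0.53]}, {"slide": [0.9, 0.4, -0.3], "rot": [0.25, 0, -0.53]}, {"slide": [0.9, 0.3, -0.3], "rot": [0, 0, 0]}, {"slide": [0.9, 0.3, -0.3], "rot": [0, 0, 0]}, {"slide": [0.9, 0, 0], "rot": [0, 0, 0]}, {"slide": [0, 0, 0], "rot": [0, 0, 0]}], grip=0.3)

```text
time_s: 5.95
position: [0.5232, 0.1888, 0.2261]
ee_rot: [[-0.909, 0.039, 0.416], [0.004, 0.996, -0.086], [-0.418, -0.076, -0.905]]
wrist_force: [-0.3, 0.0, -0.3]
gripper_width: 0.351
finger_force: 0.0
```

Run:
```python
from h import *
plan(np.array([.4875,.1855,.09]),tool(25,0),.054)
plan(np.array([.4875,.1855,.032]),tool(25,0),.054)
d=grab('scene','s3'); C=cloud(d); c=d['pixels'].astype(int)
m=(C[...,0]>.42)&(C[...,0]<.58)&(C[...,1]>.08)&(C[...,1]<.22)&(c.sum(2)<150)
for a,b in((.112,.126),(.035,.05)):
    Q=C[m&(C[...,2]>a)&(C[...,2]<b)]; print(len(Q),cv2.minAreaRect((Q[:,:2]*1000).astype(np.float32)))
crop('s3',270,80,400,220,4,'c5')
```

```text
t 6.0 pos [0.523 0.189 0.226] F [-0.266  0.002 -0.274] w 0.351
turn [-0.982 -0.065 -0.039] shift in new axes [ 4.493 -0.166  2.712] in present axes [4.477 0.053 2.742] tcp [0.465 0.185 0.139]
t 6.0 pos [0.523 0.189 0.226] F [-0.266  0.002 -0.274] w 0.351
turn [-0.982 -0.065 -0.039] shift in new axes [ 5.718 -0.166  5.34 ] in present axes [5.688 0.274 5.368] tcp [0.465 0.185 0.081]
64 ((523.9607543945312, 155.40650939941406), (15.447184562683105, 60.56113052368164), 1.371741533279419)
115 ((484.6781311035156, 155.6442108154297), (67.2039794921875, 63.50937271118164), 2.349695920944214)
```

View pics/c5.png

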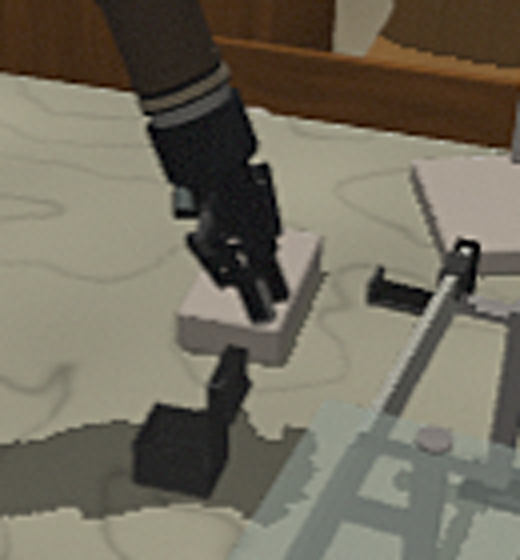

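Request:
arm_command(increments=[{"slide": [0.85, 0, 0.0], "rot": [-0.5, 0, 0]}, {"slide": [0.85, 0, 0.1], "rot": [-0.5, 0, 0]}, {"slide": [0.85, -0.1, 0.1], "rot": [0, 0, 0]}, {"slide": [0.85, -0.1, 0.2], "rot": [0, 0, 0]}, {"slide": [0, 0, 0], "rot": [0, 0, 0]}, {"slide": [0.38, 0, 0.8], "rot": [0, 0, 0]}, {"slide": [0.38, 0, 0.8], "rot": [0, 0, 0]}, {"slide": [0, 0, 0], "rot": [0, 0, 0]}])

```text
time_s: 6.8
position: [0.4676, 0.1854, 0.1554]
ee_rot: [[-0.908, 0.003, 0.419], [0.004, 1.0, 0.001], [-0.419, 0.003, -0.908]]
wrist_force: [-0.6, 0.3, 0.3]
gripper_width: 0.352
finger_force: 0.0
```

Run:
```python
from h import *
plan(np.array([.486,.1845,.032]),tool(25,0),.054)
```

```text
t 6.8 pos [0.468 0.185 0.155] F [-0.569  0.268  0.303] w 0.352
turn [ 0.014 -0.041 -0.049] shift in new axes [ 1.775 -0.043  3.278] in present axes [ 1.763 -0.055  3.285] tcp [0.463 0.184 0.081]
```

Request:
arm_command(increments=[{"slide": [0.45, 0, 0.8], "rot": [0, 0, 0]}, {"slide": [0.45, 0, 0.8], "rot": [0, 0, 0]}, {"slide": [0.45, 0, 0.8], "rot": [0, 0, 0]}, {"slide": [0.4, 0, 0.8], "rot": [0, 0, 0]}, {"slide": [0, 0, 0], "rot": [0, 0, 0]}])

```text
time_s: 7.3
position: [0.4628, 0.1858, 0.0827]
ee_rot: [[-0.908, 0.003, 0.42], [0.003, 1.0, 0.001], [-0.42, 0.002, -0.908]]
wrist_force: [-0.3, -0.6, 1.2]
gripper_width: 0.351
finger_force: 0.0
```

Request:
arm_command(increments=[{"slide": [0, 0, 0], "rot": [0, 0, 0]}, {"slide": [0, 0, 0], "rot": [0, 0, 0]}, {"slide": [0, 0, 0], "rot": [0, 0, 0]}, {"slide": [0, 0, 0], "rot": [0, 0, 0]}, {"slide": [0, 0, 0], "rot": [0, 0, 0]}], grip=1, newtons=70)

```text
time_s: 7.8
position: [0.464, 0.1865, 0.0853]
ee_rot: [[-0.906, 0.003, 0.424], [0.005, 1.0, 0.003], [-0.424, 0.005, -0.906]]
wrist_force: [-0.1, -1.3, 6.2]
gripper_width: 0.02
finger_force: 69.2
```

Run:
```python
from h import *
plan(np.array([.486,.1845,.032]),tool(25,0),.054)
print(r.sense()['finger_force'])
```

```text
t 7.8 pos [0.464 0.187 0.085] F [-0.1   -1.338  6.234] w 0.02
turn [ 0.036  0.021 -0.052] shift in new axes [ 0.127 -0.1    0.18 ] in present axes [ 0.127 -0.101  0.18 ] tcp [0.463 0.184 0.081]
69.20673251152039
```

Gripped at 69 N on the thin wall. Lifting.

Request:
arm_command(increments=[{"slide": [-0.2, 0, -0.45], "rot": [0, 0, 0]}, {"slide": [-0.43, 0, -0.9], "rot": [0, 0, 0]}, {"slide": [-0.43, 0, -0.9], "rot": [0, 0, 0]}, {"slide": [-0.43, 0, -0.9], "rot": [0, 0, 0]}, {"slide": [-0.43, 0, -0.9], "rot": [0, 0, 0]}, {"slide": [-0.43, 0, -0.9], "rot": [0, 0, 0]}, {"slide": [-0.43, 0, -0.9], "rot": [0, 0, 0]}, {"slide": [-0.43, 0, -0.9], "rot": [0, 0, 0]}])

```text
time_s: 8.6
position: [0.4628, 0.1853, 0.2332]
ee_rot: [[-0.908, 0.003, 0.419], [0.005, 1.0, 0.002], [-0.419, 0.004, -0.908]]
wrist_force: [0.4, -0.2, -2.0]
gripper_width: 0.019
finger_force: 68.4
```

Run:
```python
from h import *
s=r.sense(); x0=s['position']-np.array([.464,.1865,.0853]); print('moved',x0)
tgt=rail(-.0025,.088,0)   # hook point target
# caddy hook point now (yaw0): origin estimate (.486,.157)+(.0395,0)
R=tool(25,-.104); s=r.sense()
rel=np.array([.486+.0395,.157,.115])-np.array([.464,.1865,.0853]) # hook rel to TCP in yaw0
rel2=Ro.from_euler('z',-.104).apply(rel)
for z in(.262,.215):
    plan(np.array([tgt[0],tgt[1],z])-rel2,R,0)
```

```text
moved [-0.001 -0.001  0.148]
t 8.6 pos [0.463 0.185 0.233] F [ 0.432 -0.217 -1.958] w 0.019
turn [ 0.528 -0.043  1.026] shift in new axes [-7.168 -3.268  3.394] in present axes [-6.853 -4.048  3.199] tcp [0.614 0.104 0.232]
t 8.6 pos [0.463 0.185 0.233] F [ 0.432 -0.217 -1.958] w 0.019
turn [ 0.528 -0.043  1.026] shift in new axes [-6.175 -3.268  5.524] in present axes [-5.867 -4.058  5.332] tcp [0.614 0.104 0.185]
```

Request:
arm_command(increments=[{"slide": [0, 0, 0], "rot": [0.26, 0, 0.5]}, {"slide": [0, 0, 0], "rot": [0.26, 0, 0.5]}, {"slide": [-0.7, -0.5, 0.33], "rot": [0, 0, 0]}, {"slide": [-0.9, -0.65, 0.43], "rot": [0, 0, 0]}, {"slide": [-0.9, -0.65, 0.43], "rot": [0, 0, 0]}, {"slide": [-0.9, -0.65, 0.43], "rot": [0, 0, 0]}, {"slide": [-0.7, -0.5, 0.33], "rot": [0, 0, 0]}, {"slide": [0, 0, 0], "rot": [0, 0, 0]}])

```text
time_s: 9.4
position: [0.5491, 0.1164, 0.2321]
ee_rot: [[-0.902, 0.104, 0.419], [0.094, 0.995, -0.044], [-0.421, -0.0, -0.907]]
wrist_force: [-0.3, 0.6, -2.1]
gripper_width: 0.02
finger_force: 68.5
```

Run:
```python
from h import *
grab('top','t6');grab('scene','s6');s=r.sense();print(s['position'])
a=cv2.imread('pics/top0.png')
A=cv2.resize(cv2.imread('pics/t6.png')[120:220,230:330],(398,398),interpolation=2)
B=cv2.resize(cv2.imread('pics/s6.png')[100:220,300:420],(398,398),interpolation=2)
cv2.imwrite('pics/c6.png',np.hstack([A,B]))
Rz=Ro.from_euler('z',YAW).inv()
for n in('t6','s6'):
    d=load(n);X=cloud(d);g=d['pixels'].astype(int).sum(2)
    L=Rz.apply((X-O).reshape(-1,3)).reshape(X.shape)
    m=(g<150)&(L[...,2]>.255)&(L[...,2]<.278)&(L[...,0]>-.09)&(L[...,0]<-.0)&(L[...,1]>.03)&(L[...,1]<.17)
    Q=L[m]; print(n,len(Q),Q[:,2].mean() if len(Q) else 0, cv2.minAreaRect((Q[:,:2]*1000).astype(np.float32)) if len(Q)>3 else 0)
```

```text
[0.547 0.117 0.231]
t6 28 0.26377217441903067 ((-69.91380310058594, 96.26504516601562), (52.38787078857422, 16.04632568359375), 88.7782974243164)
s6 29 0.26113769930227093 ((-68.7668228149414, 93.73046112060547), (62.514129638671875, 13.754508972167969), 87.22868347167969)
```

View pics/c6.png

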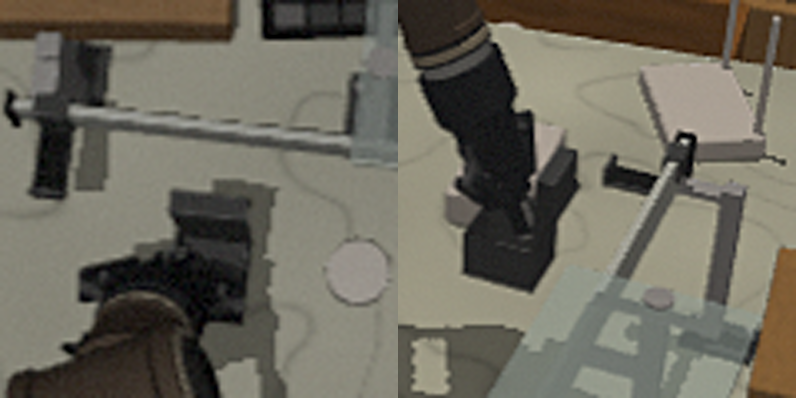

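The caddy hangs upright from the gripper, with its hook top at c6 (210,205), parallel to the rail and about 69 mm in front of it. I move it over the bar and check before lowering.

Request:
arm_command(increments=[{"slide": [-0.5, -0.05, 0], "rot": [0, 0, 0]}, {"slide": [-0.65, -0.05, 0.28], "rot": [0, 0, 0]}, {"slide": [-0.65, -0.05, 0.28], "rot": [0, 0, 0]}, {"slide": [-0.65, -0.05, 0.28], "rot": [0, 0, 0]}, {"slide": [-0.65, -0.05, 0.28], "rot": [0, 0, 0]}, {"slide": [0, 0, 0], "rot": [0, 0, 0]}, {"slide": [0, 0, 0], "rot": [0, 0, 0]}])

```text
time_s: 10.2
position: [0.6133, 0.1057, 0.2377]
ee_rot: [[-0.903, 0.102, 0.418], [0.092, 0.995, -0.043], [-0.42, -0.001, -0.907]]
wrist_force: [0.2, -0.6, -2.0]
gripper_width: 0.019
finger_force: 68.6
```

Run:
```python
from h import *
grab('top','t7');grab('scene','s7');s=r.sense();print(s['time_s'],s['position'],s['wrist_force'],s['gripper_width'])
Rz=Ro.from_euler('z',YAW).inv()
for n in('t7','s7'):
    d=load(n);X=cloud(d);g=d['pixels'].astype(int).sum(2)
    L=Rz.apply((X-O).reshape(-1,3)).reshape(X.shape)
    m=(g<150)&(L[...,2]>.255)&(L[...,2]<.285)&(L[...,0]>-.03)&(L[...,0]<.04)&(L[...,1]>.03)&(L[...,1]<.17)
    Q=L[m]; print(n,len(Q),Q[:,2].mean(), cv2.minAreaRect((Q[:,:2]*1000).astype(np.float32)))
```

```text
10.3 [0.612 0.106 0.237] [ 0.177 -0.327 -2.273] 0.021817292681843296
t7 46 0.2671888823108854 ((-5.4424920082092285, 92.7384033203125), (15.686774253845215, 53.26136779785156), 1.089277982711792)
s7 49 0.2641994653271371 ((-6.677660942077637, 90.34274291992188), (19.718875885009766, 58.410457611083984), 0.8583953380584717)
```

Request:
arm_command(increments=[{"slide": [-0.16, 0, 0.07], "rot": [0, 0, 0]}, {"slide": [0.1, 0, 0.2], "rot": [0, 0, 0]}, {"slide": [0.17, 0, 0.36], "rot": [0, 0, 0]}, {"slide": [0.17, 0, 0.36], "rot": [0, 0, 0]}, {"slide": [0.1, 0, 0.2], "rot": [0, 0, 0]}, {"slide": [0, 0, 0], "rot": [0, 0, 0]}])

```text
time_s: 10.9
position: [0.6151, 0.1055, 0.2116]
ee_rot: [[-0.904, 0.101, 0.416], [0.091, 0.995, -0.043], [-0.418, -0.001, -0.908]]
wrist_force: [0.2, 0.2, -2.2]
gripper_width: 0.017
finger_force: 68.6
```

Request:
arm_command(increments=[{"slide": [0.1, 0, 0.22], "rot": [0, 0, 0]}, {"slide": [0.1, 0, 0.22], "rot": [0, 0, 0]}, {"slide": [0, 0, 0], "rot": [0, 0, 0]}])

```text
time_s: 11.2
position: [0.6157, 0.1055, 0.2028]
ee_rot: [[-0.903, 0.101, 0.417], [0.092, 0.995, -0.043], [-0.42, -0.001, -0.908]]
wrist_force: [-1.4, 0.8, -1.5]
gripper_width: 0.024
finger_force: 68.7
```

Run:
```python
from h import *
grab('top','t8');grab('scene','s8');s=r.sense();print(s['time_s'],s['position'],s['wrist_force'],s['gripper_width'])
Rz=Ro.from_euler('z',YAW).inv()
for n in('t8','s8'):
    d=load(n);X=cloud(d);g=d['pixels'].astype(int).sum(2)
    L=Rz.apply((X-O).reshape(-1,3)).reshape(X.shape)
    m=(g<150)&(L[...,2]>.216)&(L[...,2]<.245)&(L[...,0]>-.03)&(L[...,0]<.04)&(L[...,1]>.03)&(L[...,1]<.15)
    Q=L[m]; print(n,len(Q),Q[:,2].mean(), cv2.minAreaRect((Q[:,:2]*1000).astype(np.float32)))
A=cv2.resize(cv2.imread('pics/t8.png')[120:220,230:330],(398,398),interpolation=2)
B=cv2.resize(cv2.imread('pics/s8.png')[100:220,300:420],(398,398),interpolation=2)
cv2.imwrite('pics/c8.png',np.hstack([A,B]))
```

```text
11.3 [0.616 0.106 0.204] [ 0.114 -0.535 -2.243] 0.022628689710626905
t8 46 0.2311946312177282 ((-2.6780714988708496, 92.4261245727539), (15.473902702331543, 53.95649337768555), 0.714753270149231)
s8 48 0.22731690235440638 ((-0.7839045524597168, 89.83457946777344), (56.81123352050781, 14.959456443786621), 88.08534240722656)
```

View pics/c8.png

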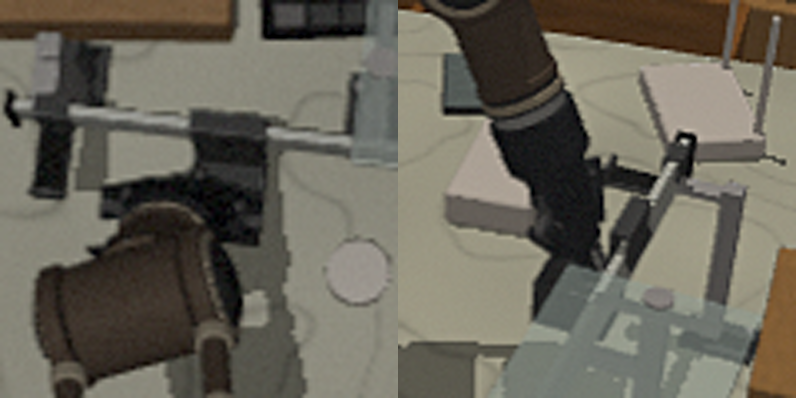

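The hook straddles the bar at c8 (230,125), about 10 mm above seating. Lowering further.

Request:
arm_command(increments=[{"slide": [0.08, 0, 0.18], "rot": [0, 0, 0]}, {"slide": [0.08, 0, 0.18], "rot": [0, 0, 0]}, {"slide": [0.04, 0, 0.08], "rot": [0, 0, 0]}, {"slide": [0, 0, 0], "rot": [0, 0, 0]}, {"slide": [0, 0, 0], "rot": [0, 0, 0]}])

```text
time_s: 11.8
position: [0.6163, 0.1056, 0.1939]
ee_rot: [[-0.902, 0.101, 0.419], [0.092, 0.995, -0.043], [-0.421, -0.0, -0.907]]
wrist_force: [0.4, 0.0, -1.3]
gripper_width: 0.024
finger_force: 68.7
```

```bash
cat >> h.py <<'E'
def look(n,z0,z1,y0,y1,x0=-.03,x1=.04):
    d=grab(n,'tmp');X=cloud(d);g=d['pixels'].astype(int).sum(2)
    L=Ro.from_euler('z',YAW).inv().apply((X-O).reshape(-1,3)).reshape(X.shape)
    m=(g<150)&(L[...,2]>z0)&(L[...,2]<z1)&(L[...,0]>x0)&(L[...,0]<x1)&(L[...,1]>y0)&(L[...,1]<y1)
    Q=L[m]; print(n,len(Q),Q[:,2].mean(), cv2.minAreaRect((Q[:,:2]*1000).astype(np.float32)))
E
python3 - <<'E'
from h import *
look('top',.212,.245,.03,.15);look('scene',.212,.245,.03,.15)
s=r.sense();print(s['time_s'],s['position'],s['wrist_force'],s['ft_torque'],s['gripper_width'])
E
```

```text
top 52 0.22461332354507857 ((-1.9357333183288574, 94.07408142089844), (55.66200637817383, 16.438840866088867), 89.9238052368164)
scene 39 0.22063645805737067 ((-1.1061639785766602, 91.214599609375), (58.10396194458008, 15.207441329956055), 89.8681640625)
11.9 [0.616 0.106 0.194] [ 0.278  0.22  -1.526] [0.045 0.287 0.059] 0.01875353425394172
```

Request:
arm_command(increments=[{"slide": [0.05, 0, 0.1], "rot": [0, 0, 0]}, {"slide": [0.04, 0, 0.08], "rot": [0, 0, 0]}, {"slide": [0, 0, 0], "rot": [0, 0, 0]}, {"slide": [0, 0, 0], "rot": [0, 0, 0]}])

```text
time_s: 12.3
position: [0.6161, 0.1056, 0.1898]
ee_rot: [[-0.903, 0.101, 0.419], [0.092, 0.995, -0.043], [-0.421, -0.0, -0.907]]
wrist_force: [0.0, 0.4, -1.7]
gripper_width: 0.018
finger_force: 68.7
```

Request:
arm_command(increments=[{"slide": [0.03, 0, 0.08], "rot": [0, 0, 0]}, {"slide": [0.03, 0, 0.08], "rot": [0, 0, 0]}, {"slide": [0, 0, 0], "rot": [0, 0, 0]}, {"slide": [0, 0, 0], "rot": [0, 0, 0]}])

```text
time_s: 12.7
position: [0.6164, 0.1056, 0.1865]
ee_rot: [[-0.902, 0.101, 0.419], [0.092, 0.995, -0.043], [-0.421, -0.0, -0.907]]
wrist_force: [-0.6, 0.3, -1.7]
gripper_width: 0.018
finger_force: 68.7
```

Run:
```python
from h import *
look('top',.205,.245,.03,.15);look('scene',.205,.245,.03,.15)
```

```text
top 37 0.21867360329169175 ((-1.5694990158081055, 93.22538757324219), (52.77235412597656, 17.505491256713867), 88.56694030761719)
scene 30 0.2142838925506867 ((-1.2980561256408691, 92.63375091552734), (15.813253402709961, 58.88876724243164), 1.4542407989501953)
```

Request:
arm_command(increments=[{"slide": [0.02, 0, 0.05], "rot": [0, 0, 0]}, {"slide": [0.02, 0, 0.05], "rot": [0, 0, 0]}, {"slide": [0, 0, 0], "rot": [0, 0, 0]}, {"slide": [0, 0, 0], "rot": [0, 0, 0]}])

```text
time_s: 13.2
position: [0.6172, 0.1056, 0.1853]
ee_rot: [[-0.902, 0.101, 0.421], [0.092, 0.995, -0.043], [-0.423, -0.0, -0.906]]
wrist_force: [-1.1, -0.4, 2.2]
gripper_width: 0.023
finger_force: 69.4
```

Seated on the bar: the wrist force went from −2 to +2 N. Sliding towards the stop.

Request:
arm_command(increments=[{"slide": [0, -0.4, 0], "rot": [0, 0, 0]}, {"slide": [0, -0.7, 0], "rot": [0, 0, 0]}, {"slide": [0, -0.7, 0], "rot": [0, 0, 0]}, {"slide": [0, -0.7, 0], "rot": [0, 0, 0]}, {"slide": [0, -0.7, 0], "rot": [0, 0, 0]}, {"slide": [0, -0.7, 0], "rot": [0, 0, 0]}, {"slide": [0, -0.7, 0], "rot": [0, 0, 0]}, {"slide": [0, -0.4, 0], "rot": [0, 0, 0]}])

```text
time_s: 14.0
position: [0.6071, 0.0052, 0.1852]
ee_rot: [[-0.901, 0.101, 0.421], [0.092, 0.995, -0.043], [-0.423, -0.0, -0.906]]
wrist_force: [-0.6, 1.7, 2.5]
gripper_width: 0.02
finger_force: 69.2
```

Request:
arm_command(increments=[{"slide": [0, -0.5, 0], "rot": [0, 0, 0]}, {"slide": [0, -0.5, 0], "rot": [0, 0, 0]}, {"slide": [0, -0.5, 0], "rot": [0, 0, 0]}, {"slide": [0, -0.5, 0], "rot": [0, 0, 0]}, {"slide": [0, -0.5, 0], "rot": [0, 0, 0]}, {"slide": [0, -0.5, 0], "rot": [0, 0, 0]}, {"slide": [0, -0.5, 0], "rot": [0, 0, 0]}, {"slide": [0, 0, 0], "rot": [0, 0, 0]}])

```text
time_s: 14.8
position: [0.6, -0.0646, 0.1853]
ee_rot: [[-0.901, 0.103, 0.421], [0.093, 0.995, -0.044], [-0.423, -0.001, -0.906]]
wrist_force: [1.1, -0.3, 2.4]
gripper_width: 0.021
finger_force: 69.3
```

Run:
```python
from h import *
s=r.sense();print(s['time_s'],s['position'],s['wrist_force'],s['gripper_width'])
print('rail frame TCP',Ro.from_euler('z',YAW).inv().apply(s['position']-O), 'start',Ro.from_euler('z',YAW).inv().apply(np.array([.6172,.1056,.1853])-O))
```

```text
14.8 [ 0.6   -0.065  0.185] [ 1.141 -0.258  2.381] 0.021320852147094883
rail frame TCP [-0.06  -0.051  0.185] start [-0.061  0.12   0.185]
```

Request:
arm_command(increments=[{"slide": [0, -0.4, 0], "rot": [0, 0, 0]}, {"slide": [0, -0.4, 0], "rot": [0, 0, 0]}, {"slide": [0, -0.3, 0], "rot": [0, 0, 0]}, {"slide": [0, 0, 0], "rot": [0, 0, 0]}])

```text
time_s: 15.2
position: [0.5977, -0.0862, 0.1852]
ee_rot: [[-0.902, 0.102, 0.421], [0.092, 0.995, -0.044], [-0.423, -0.001, -0.906]]
wrist_force: [0.0, 2.1, 4.6]
gripper_width: 0.019
finger_force: 69.6
```

Request:
arm_command(increments=[{"slide": [0, -0.1, 0], "rot": [0, 0, 0]}, {"slide": [0, -0.1, 0], "rot": [0, 0, 0]}, {"slide": [0, 0, 0], "rot": [0, 0, 0]}])

```text
time_s: 15.5
position: [0.5974, -0.0894, 0.1852]
ee_rot: [[-0.902, 0.101, 0.42], [0.091, 0.995, -0.043], [-0.423, -0.0, -0.906]]
wrist_force: [0.4, 2.8, 5.6]
gripper_width: 0.019
finger_force: 69.7
```

Request:
arm_command(increments=[{"slide": [0, -0.1, 0], "rot": [0, 0, 0]}, {"slide": [0, -0.1, 0], "rot": [0, 0, 0]}, {"slide": [0, 0, 0], "rot": [0, 0, 0]}])

```text
time_s: 15.8
position: [0.597, -0.0932, 0.1852]
ee_rot: [[-0.902, 0.101, 0.42], [0.091, 0.995, -0.043], [-0.423, -0.001, -0.906]]
wrist_force: [0.2, 2.8, 6.1]
gripper_width: 0.021
finger_force: 69.7
```

Request:
arm_command(increments=[{"slide": [0, -0.1, 0], "rot": [0, 0, 0]}, {"slide": [0, -0.1, 0], "rot": [0, 0, 0]}, {"slide": [0, 0, 0], "rot": [0, 0, 0]}])

```text
time_s: 16.1
position: [0.5965, -0.0972, 0.1852]
ee_rot: [[-0.902, 0.101, 0.42], [0.091, 0.995, -0.043], [-0.423, -0.0, -0.906]]
wrist_force: [1.2, 4.0, 4.7]
gripper_width: 0.021
finger_force: 69.7
```

Run:
```python
from h import *
s=r.sense();print(s['wrist_force'],s['ft_torque'])
d=grab('top','t9'); S=grab('scene','s9')
A=cv2.resize(cv2.imread('pics/t9.png')[130:200,310:410],(796,557),interpolation=2)[:,:400]
A=cv2.resize(cv2.imread('pics/t9.png')[135:205,320:390],(398,398),interpolation=2)
B=cv2.resize(cv2.imread('pics/s9.png')[190:290,290:390],(398,398),interpolation=2)
cv2.imwrite('pics/c9.png',np.clip(np.hstack([A,B]).astype(float)*1.8,0,255).astype('uint8'))
```

```text
[1.237 3.968 4.726] [ 0.169 -0.414  0.34 ]
```

Request:
arm_command(increments=[{"slide": [0, -0.1, 0], "rot": [0, 0, 0]}, {"slide": [0, 0, 0], "rot": [0, 0, 0]}, {"slide": [0, 0, 0], "rot": [0, 0, 0]}])

```text
time_s: 16.5
position: [0.5963, -0.0991, 0.1852]
ee_rot: [[-0.902, 0.101, 0.42], [0.091, 0.995, -0.043], [-0.422, -0.0, -0.906]]
wrist_force: [0.1, 3.7, 5.5]
gripper_width: 0.019
finger_force: 69.7
```

Request:
arm_command(increments=[{"slide": [0, -0.1, 0], "rot": [0, 0, 0]}, {"slide": [0, 0, 0], "rot": [0, 0, 0]}, {"slide": [0, 0, 0], "rot": [0, 0, 0]}])

```text
time_s: 16.8
position: [0.5962, -0.0998, 0.1852]
ee_rot: [[-0.902, 0.1, 0.42], [0.091, 0.995, -0.041], [-0.422, 0.001, -0.907]]
wrist_force: [0.7, 9.4, 6.3]
gripper_width: 0.021
finger_force: 70.1
```

A sharp rise to 9.4 N at the expected place means the caddy is against the stop. Releasing and withdrawing along the tool axis.

Request:
arm_command(increments=[{"slide": [0, 0, 0], "rot": [0, 0, 0]}, {"slide": [0, 0, 0], "rot": [0, 0, 0]}, {"slide": [0, 0, 0], "rot": [0, 0, 0]}, {"slide": [0, 0, 0], "rot": [0, 0, 0]}], grip=0.35)

```text
time_s: 17.2
position: [0.5948, -0.1016, 0.1836]
ee_rot: [[-0.903, 0.102, 0.417], [0.092, 0.995, -0.043], [-0.419, -0.0, -0.908]]
wrist_force: [-0.3, -0.2, 1.2]
gripper_width: 0.324
finger_force: 0.0
```

Request:
arm_command(increments=[{"slide": [0, 0, -0.4], "rot": [0, 0, 0]}, {"slide": [0, 0, -0.6], "rot": [0, 0, 0]}, {"slide": [0, 0, -0.8], "rot": [0, 0, 0]}, {"slide": [0, 0, -1], "rot": [0, 0, 0]}, {"slide": [0, 0, -1], "rot": [0, 0, 0]}, {"slide": [0, 0, -1], "rot": [0, 0, 0]}, {"slide": [0, 0, 0], "rot": [0, 0, 0]}])

```text
time_s: 17.9
position: [0.5563, -0.0977, 0.2758]
ee_rot: [[-0.899, 0.101, 0.425], [0.091, 0.995, -0.045], [-0.428, -0.002, -0.904]]
wrist_force: [1.4, -0.7, 0.3]
gripper_width: 0.326
finger_force: 0.0
```

Run:
```python
from h import *
plan(np.array([.510,-.185,.22]),tool(25,YAW),.054)
plan(np.array([.510,-.185,.088]),tool(25,YAW),.054)
d=grab('top','t9'); S=grab('scene','s9')
A=cv2.resize(cv2.imread('pics/t9.png')[140:210,320:390],(398,398),interpolation=2)
B=cv2.resize(cv2.imread('pics/s9.png')[190:290,280:380],(398,398),interpolation=2)
cv2.imwrite('pics/c9.png',np.clip(np.hstack([A,B]).astype(float)*1.5,0,255).astype('uint8'))
```

```text
t 17.9 pos [ 0.556 -0.098  0.276] F [ 1.42  -0.694  0.268] w 0.326
turn [-0.007  0.063  0.033] shift in new axes [ 2.854 -4.582 -0.952] in present axes [ 2.862 -4.575 -0.965] tcp [ 0.487 -0.183  0.269]
t 17.9 pos [ 0.556 -0.098  0.276] F [ 1.42  -0.694  0.268] w 0.326
turn [-0.007  0.063  0.033] shift in new axes [ 5.643 -4.582  5.03 ] in present axes [ 5.684 -4.563  5.001] tcp [ 0.487 -0.183  0.137]
```

View pics/c9.png

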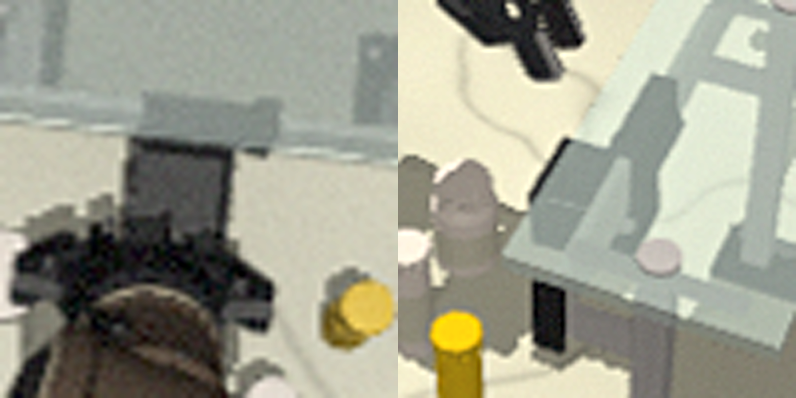

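The caddy hangs level, with the stop touching its hook's right end at c9 (265,110), and the box front is free at c9 (180,190). Now the tube.

Request:
arm_command(increments=[{"slide": [0.57, -0.92, -0.19], "rot": [0, 0, 0]}, {"slide": [0.57, -0.92, -0.19], "rot": [0, 0, 0]}, {"slide": [0.57, -0.92, -0.19], "rot": [0, 0, 0]}, {"slide": [0.57, -0.92, -0.19], "rot": [0, 0, 0]}, {"slide": [0.57, -0.92, -0.19], "rot": [0, 0, 0]}, {"slide": [0, 0, 0], "rot": [0, 0, 0]}, {"slide": [0.4, 0, 0.85], "rot": [0, 0, 0]}, {"slide": [0.4, 0, 0.85], "rot": [0, 0, 0]}], grip=-0.3)

```text
time_s: 18.8
position: [0.4871, -0.1828, 0.227]
ee_rot: [[-0.902, 0.102, 0.42], [0.092, 0.995, -0.043], [-0.422, -0.001, -0.907]]
wrist_force: [0.1, 0.3, -0.2]
gripper_width: 0.648
finger_force: 0.0
```

Run:
```python
from h import *
plan(np.array([.510,-.185,.088]),tool(25,YAW),.054)
C=cloud(grab('scene','s10'))
m=(abs(C[...,0]-.511)<.03)&(abs(C[...,1]+.183)<.03)&(C[...,2]>.08)&(C[...,2]<.108); print('tube',m.sum(),C[m].mean(0))
d=load('t9')
for u,v in((125,140),(238,143)): print('rim',Ro.from_euler('z',YAW).inv().apply(rayz(d,320+u/5.69-.5,140+v/5.69-.5,.16)-O))
```

```text
t 18.8 pos [ 0.487 -0.183  0.227] F [ 0.143  0.297 -0.243] w 0.648
turn [ 0.004 -0.007  0.023] shift in new axes [1.892 0.008 4.086] in present axes [1.89  0.011 4.087] tcp [ 0.487 -0.183  0.137]
tube 138 [ 0.509 -0.19   0.097]
rim [-0.008 -0.076  0.16 ]
rim [-0.002 -0.138  0.16 ]
```

Request:
arm_command(increments=[{"slide": [0.38, -0.05, 0.82], "rot": [0, 0, 0]}, {"slide": [0.38, -0.05, 0.82], "rot": [0, 0, 0]}, {"slide": [0.38, 0, 0.82], "rot": [0, 0, 0]}, {"slide": [0.38, 0, 0.82], "rot": [0, 0, 0]}, {"slide": [0.38, 0, 0.82], "rot": [0, 0, 0]}, {"slide": [0, 0, 0], "rot": [0, 0, 0]}])

```text
time_s: 19.45
position: [0.4848, -0.183, 0.134]
ee_rot: [[-0.905, 0.101, 0.414], [0.093, 0.995, -0.039], [-0.416, 0.003, -0.909]]
wrist_force: [-0.3, -0.4, -0.7]
gripper_width: 0.649
finger_force: 0.0
```

Request:
arm_command(increments=[{"slide": [0, 0, 0], "rot": [0, 0, 0]}, {"slide": [0, 0, 0], "rot": [0, 0, 0]}, {"slide": [0, 0, 0], "rot": [0, 0, 0]}, {"slide": [0, 0, 0], "rot": [0, 0, 0]}, {"slide": [0, 0, 0], "rot": [0, 0, 0]}], grip=1, newtons=30)

```text
time_s: 19.95
position: [0.4868, -0.1849, 0.1378]
ee_rot: [[-0.902, 0.101, 0.42], [0.091, 0.995, -0.044], [-0.423, -0.001, -0.906]]
wrist_force: [0.1, 0.8, 2.0]
gripper_width: 0.348
finger_force: 29.8
```

Request:
arm_command(increments=[{"slide": [-0.2, 0, -0.4], "rot": [0, 0, 0]}, {"slide": [-0.4, 0, -0.85], "rot": [0, 0, 0]}, {"slide": [-0.4, 0, -0.85], "rot": [0, 0, 0]}, {"slide": [-0.4, 0, -0.85], "rot": [0, 0, 0]}, {"slide": [-0.4, 0, -0.85], "rot": [0, 0, 0]}, {"slide": [-0.4, 0, -0.85], "rot": [0, 0, 0]}, {"slide": [-0.4, 0, -0.85], "rot": [0, 0, 0]}, {"slide": [-0.4, 0, -0.85], "rot": [0, 0, 0]}])

```text
time_s: 20.75
position: [0.4869, -0.1847, 0.2782]
ee_rot: [[-0.902, 0.101, 0.419], [0.092, 0.995, -0.043], [-0.421, -0.0, -0.907]]
wrist_force: [1.0, 0.1, -0.4]
gripper_width: 0.348
finger_force: 29.7
```

Run:
```python
from h import *
s=r.sense();print(s['finger_force'],s['gripper_width']*85)
for n in('scene','top'):
    C=cloud(grab(n,'x'+n)); g=load('x'+n)['pixels'].astype(int)
    p=s['position']+.054*s['ee_rot'][:,2]; 
    m=(np.linalg.norm(C[...,:2]-p[:2],axis=-1)<.045)&(C[...,2]<p[2]-.015)&(C[...,2]>p[2]-.1)&(g.min(2)>70)
    Q=C[m]; print(n,p,len(Q)); 
    for a in np.arange(.02,.1,.015):
        k=Q[abs(Q[:,2]-p[2]+a)<.0075]; print('  below',a,len(k),k.mean(0) if len(k) else '')
# grasp point target: tube vertical, tube foot z (lift) -> caddy
for z in(.088+.165,.088+.106): plan(rail(-.046,-.111,z),tool(25),.054)
```

```text
29.741264505878462 29.599623651519796
scene [ 0.51  -0.187  0.229] 204
  below 0.02 17 [ 0.519 -0.193  0.207]
  below 0.035 48 [ 0.512 -0.198  0.194]
  below 0.05 53 [ 0.512 -0.197  0.18 ]
  below 0.06500000000000002 44 [ 0.512 -0.198  0.164]
  below 0.08000000000000002 41 [ 0.512 -0.197  0.149]
  below 0.09500000000000001 1 [ 0.504 -0.199  0.141]
top [ 0.51  -0.187  0.229] 0
  below 0.02 0 
  below 0.035 0 
  below 0.05 0 
  below 0.06500000000000002 0 
  below 0.08000000000000002 0 
  below 0.09500000000000001 0 
t 20.9 pos [ 0.489 -0.186  0.281] F [ 0.036 -0.327 -1.468] w 0.35
turn [-0.024  0.056  0.041] shift in new axes [-4.493  3.625  0.934] in present axes [-4.501  3.611  0.948] tcp [ 0.585 -0.123  0.302]
t 20.9 pos [ 0.489 -0.186  0.281] F [ 0.036 -0.327 -1.468] w 0.35
turn [-0.024  0.056  0.041] shift in new axes [-3.246  3.625  3.608] in present axes [-3.241  3.621  3.616] tcp [ 0.585 -0.123  0.243]
```

The tube is held vertically. Carrying it over the caddy.

Request:
arm_command(increments=[{"slide": [-0.5, 0, -0.85], "rot": [0, 0, 0]}, {"slide": [-0.2, 0.9, 0], "rot": [0, 0, 0]}, {"slide": [-0.5, 0.9, 0.2], "rot": [0, 0, 0]}, {"slide": [-0.8, 0.9, 0.4], "rot": [0, 0, 0]}, {"slide": [-0.8, 0.9, 0.4], "rot": [0, 0, 0]}, {"slide": [-0.8, 0, 0.4], "rot": [0, 0, 0]}, {"slide": [-0.5, 0, 0.2], "rot": [0, 0, 0]}, {"slide": [0, 0, 0], "rot": [0, 0, 0]}])

```text
time_s: 21.65
position: [0.5755, -0.1214, 0.2975]
ee_rot: [[-0.903, 0.101, 0.418], [0.091, 0.995, -0.043], [-0.421, -0.0, -0.907]]
wrist_force: [-0.4, -0.1, 0.2]
gripper_width: 0.346
finger_force: 29.9
```

Run:
```python
from h import *
for z in(.088+.16,.088+.103): plan(rail(-.046,-.111,z),tool(25),.054)
d=grab('top','t11'); X=cloud(d)
L=Ro.from_euler('z',YAW).inv().apply((X-O).reshape(-1,3)).reshape(X.shape); g=d['pixels'].astype(int)
m=(L[...,1]>-.16)&(L[...,1]<-.06)&(L[...,0]>-.1)&(L[...,0]<-.026)&(L[...,2]>.125)&(L[...,2]<.155)&(g.sum(2)<180)
print('rim pts',m.sum(),L[m].min(0),L[m].max(0))
```

```text
t 21.6 pos [ 0.575 -0.121  0.298] F [-0.353 -0.091  0.186] w 0.346
turn [ 0.012 -0.026  0.032] shift in new axes [-0.434 -0.028  0.236] in present axes [-0.435 -0.029  0.235] tcp [ 0.585 -0.123  0.297]
t 21.6 pos [ 0.575 -0.121  0.298] F [-0.353 -0.091  0.186] w 0.346
turn [ 0.012 -0.026  0.032] shift in new axes [ 0.77  -0.028  2.819] in present axes [ 0.764 -0.028  2.821] tcp [ 0.585 -0.123  0.24 ]
rim pts 3 [-0.037 -0.082  0.135] [-0.028 -0.082  0.147]
```

Run:
```python
from h import *
for n in('s9','t9','xscene','xtop'):
    d=load(n); X=cloud(d)
    L=Ro.from_euler('z',YAW).inv().apply((X-O).reshape(-1,3)).reshape(X.shape); g=d['pixels'].astype(int)
    m=(L[...,1]>-.155)&(L[...,1]<-.06)&(L[...,0]>-.095)&(L[...,0]<-.024)&(g.sum(2)<200)&(L[...,2]>.09)&(L[...,2]<.17)
    Q=L[m]; print(n,m.sum()); 
    for p in (2,10,50,90,98): print('  ',p,np.percentile(Q,p,axis=0)) if len(Q) else 0
    m&=(L[...,2]>.132); Q=L[m]; print('  rim',len(Q),Q.min(0),Q.max(0)) if len(Q) else 0
```

```text
s9 27
   2 [-0.069 -0.143  0.133]
   10 [-0.069 -0.14   0.134]
   50 [-0.068 -0.115  0.138]
   90 [-0.067 -0.09   0.142]
   98 [-0.065 -0.087  0.143]
  rim 26 [-0.07  -0.143  0.133] [-0.064 -0.087  0.143]
t9 168
   2 [-0.057 -0.138  0.094]
   10 [-0.052 -0.136  0.096]
   50 [-0.038 -0.11   0.101]
   90 [-0.027 -0.087  0.138]
   98 [-0.024 -0.081  0.144]
  rim 25 [-0.059 -0.139  0.134] [-0.025 -0.081  0.147]
xscene 24
   2 [-0.069 -0.142  0.132]
   10 [-0.069 -0.134  0.133]
   50 [-0.069 -0.111  0.138]
   90 [-0.068 -0.089  0.141]
   98 [-0.067 -0.086  0.142]
  rim 23 [-0.07  -0.143  0.133] [-0.067 -0.084  0.142]
xtop 234
   2 [-0.068 -0.137  0.093]
   10 [-0.066 -0.136  0.096]
   50 [-0.045 -0.112  0.102]
   90 [-0.028 -0.088  0.139]
   98 [-0.025 -0.082  0.145]
  rim 45 [-0.069 -0.139  0.133] [-0.025 -0.081  0.146]
```

The front rim's inner edge is at about −66 mm and the caddy middle at about y −112 mm, so the tube fits at x −46 mm. Going in.

Request:
arm_command(increments=[{"slide": [-0.22, 0, 0.12], "rot": [0, 0, 0]}, {"slide": [-0.22, 0, 0.12], "rot": [0, 0, 0]}, {"slide": [0, 0, 0], "rot": [0, 0, 0]}, {"slide": [0.12, 0, 0.26], "rot": [0, 0, 0]}, {"slide": [0.14, 0, 0.3], "rot": [0, 0, 0]}, {"slide": [0.14, 0, 0.3], "rot": [0, 0, 0]}, {"slide": [0, 0, 0], "rot": [0, 0, 0]}])

```text
time_s: 22.4
position: [0.5836, -0.1219, 0.2765]
ee_rot: [[-0.904, 0.101, 0.416], [0.092, 0.995, -0.042], [-0.418, 0.0, -0.909]]
wrist_force: [-0.4, -0.7, -1.0]
gripper_width: 0.347
finger_force: 29.9
```

Request:
arm_command(increments=[{"slide": [0.14, 0, 0.3], "rot": [0, 0, 0]}, {"slide": [0.14, 0, 0.3], "rot": [0, 0, 0]}, {"slide": [0.14, 0, 0.3], "rot": [0, 0, 0]}, {"slide": [0.14, 0, 0.3], "rot": [0, 0, 0]}, {"slide": [0, 0, 0], "rot": [0, 0, 0]}])

```text
time_s: 22.9
position: [0.5838, -0.122, 0.2504]
ee_rot: [[-0.904, 0.101, 0.416], [0.092, 0.995, -0.042], [-0.418, 0.0, -0.908]]
wrist_force: [-0.9, -0.1, -1.5]
gripper_width: 0.348
finger_force: 29.9
```

Run:
```python
from h import *
plan(rail(-.046,-.111,.088+.103),tool(25),.054)
```

```text
t 22.9 pos [ 0.584 -0.122  0.25 ] F [-0.921 -0.13  -1.492] w 0.348
turn [ 0.016 -0.053  0.027] shift in new axes [ 0.154 -0.039  0.507] in present axes [ 0.152 -0.04   0.508] tcp [ 0.585 -0.123  0.24 ]
```

Request:
arm_command(increments=[{"slide": [0.07, 0, 0.18], "rot": [0, 0, 0]}, {"slide": [0.06, 0, 0.14], "rot": [0, 0, 0]}, {"slide": [0.03, 0, 0.06], "rot": [0, 0, 0]}, {"slide": [0, 0, 0], "rot": [0, 0, 0]}, {"slide": [0, 0, 0], "rot": [0, 0, 0]}])

```text
time_s: 23.4
position: [0.5851, -0.1224, 0.2441]
ee_rot: [[-0.902, 0.101, 0.419], [0.092, 0.995, -0.043], [-0.421, -0.0, -0.907]]
wrist_force: [-0.5, -0.3, -0.2]
gripper_width: 0.347
finger_force: 29.9
```

Request:
arm_command(increments=[{"slide": [0.03, 0, 0.07], "rot": [0, 0, 0]}, {"slide": [0.03, 0, 0.07], "rot": [0, 0, 0]}, {"slide": [0, 0, 0], "rot": [0, 0, 0]}, {"slide": [0, 0, 0], "rot": [0, 0, 0]}])

```text
time_s: 23.8
position: [0.585, -0.1223, 0.2408]
ee_rot: [[-0.902, 0.101, 0.419], [0.092, 0.995, -0.043], [-0.421, -0.0, -0.907]]
wrist_force: [-0.7, -0.0, -0.7]
gripper_width: 0.347
finger_force: 29.9
```

Request:
arm_command(increments=[{"slide": [0.03, 0, 0.06], "rot": [0, 0, 0]}, {"slide": [0.03, 0, 0.06], "rot": [0, 0, 0]}, {"slide": [0, 0, 0], "rot": [0, 0, 0]}, {"slide": [0, 0, 0], "rot": [0, 0, 0]}])

```text
time_s: 24.2
position: [0.5851, -0.1224, 0.2383]
ee_rot: [[-0.902, 0.101, 0.419], [0.092, 0.995, -0.043], [-0.421, -0.0, -0.907]]
wrist_force: [0.5, -0.9, -0.1]
gripper_width: 0.351
finger_force: 29.9
```

Request:
arm_command(increments=[{"slide": [0.03, 0, 0.07], "rot": [0, 0, 0]}, {"slide": [0, 0, 0], "rot": [0, 0, 0]}, {"slide": [0, 0, 0], "rot": [0, 0, 0]}])

```text
time_s: 24.5
position: [0.5858, -0.1225, 0.238]
ee_rot: [[-0.901, 0.101, 0.421], [0.092, 0.995, -0.043], [-0.423, -0.001, -0.906]]
wrist_force: [-1.0, 0.9, 6.0]
gripper_width: 0.349
finger_force: 30.4
```

Request:
arm_command(increments=[{"slide": [0, 0, 0], "rot": [0, 0, 0]}, {"slide": [0, 0, 0], "rot": [0, 0, 0]}, {"slide": [0, 0, 0], "rot": [0, 0, 0]}, {"slide": [0, 0, 0], "rot": [0, 0, 0]}], grip=-0.15)

```text
time_s: 24.9
position: [0.5848, -0.1223, 0.2361]
ee_rot: [[-0.903, 0.101, 0.418], [0.092, 0.995, -0.043], [-0.42, -0.0, -0.907]]
wrist_force: [0.6, 0.3, 0.6]
gripper_width: 0.576
finger_force: 0.0
```

Request:
arm_command(increments=[{"slide": [0, 0, -0.4], "rot": [0, 0, 0]}, {"slide": [0, 0, -0.6], "rot": [0, 0, 0]}, {"slide": [0, 0, -0.8], "rot": [0, 0, 0]}, {"slide": [0, 0, -1], "rot": [0, 0, 0]}, {"slide": [0, 0, -1], "rot": [0, 0, 0]}, {"slide": [0, 0, -1], "rot": [0, 0, 0]}, {"slide": [0, 0, -1], "rot": [0, 0, 0]}, {"slide": [0, 0, -1], "rot": [0, 0, 0]}])

```text
time_s: 25.7
position: [0.5274, -0.1164, 0.362]
ee_rot: [[-0.902, 0.101, 0.42], [0.091, 0.995, -0.044], [-0.423, -0.001, -0.906]]
wrist_force: [0.3, -0.6, -0.2]
gripper_width: 0.573
finger_force: 0.0
```

Request:
arm_command(increments=[{"slide": [1, 0, -0.5], "rot": [0, 0, 0]}, {"slide": [1, 0, -0.5], "rot": [0, 0, 0]}, {"slide": [1, 0, -0.5], "rot": [0, 0, 0]}, {"slide": [1, 0, -0.5], "rot": [0, 0, 0]}, {"slide": [1, 0, -0.5], "rot": [0, 0, 0]}, {"slide": [0, 0, 0], "rot": [0, 0, 0]}, {"slide": [0, 0, 0], "rot": [0, 0, 0]}])

```text
time_s: 26.4
position: [0.417, -0.1054, 0.3645]
ee_rot: [[-0.901, 0.102, 0.422], [0.092, 0.995, -0.044], [-0.424, -0.001, -0.906]]
wrist_force: [0.6, 0.4, 0.7]
gripper_width: 0.576
finger_force: 0.0
```

Run:
```python
from h import *
s=r.sense();print(s['time_s'],s['position'],s['wrist_force'])
W=Ro.from_euler('z',YAW).inv()
for n in('scene','top'):
    d=grab(n,'f'+n); X=cloud(d); L=W.apply((X-O).reshape(-1,3)).reshape(X.shape); g=d['pixels'].astype(int)
    w=(abs(L[...,1]+.111)<.04)&(L[...,0]>-.09)&(L[...,0]<-.022)&(g.min(2)>90)
    for a,b in((.12,.15),(.15,.165),(.165,.18),(.18,.195),(.195,.215)):
        Q=L[w&(L[...,2]>a)&(L[...,2]<b)]; print(n,a,len(Q),Q.mean(0) if len(Q) else '')
    m=(g.sum(2)<200)&(abs(L[...,1]+.111)<.05)&(L[...,0]>-.095)&(L[...,0]<-.024)&(L[...,2]>.13)&(L[...,2]<.15); Q=L[m]
    print(' rim',len(Q),Q.min(0),Q.max(0))
d0=load('top0')['pixels'].astype(int);d1=load('ftop')['pixels'].astype(int)
T0=cloud(load('top0'));T1=cloud(load('ftop'))
for nm,(x,y,z) in dict(jar=(.5895,-.0288,.04),wide=(.5159,-.0938,.078),short=(.5016,-.28,.058)).items():
    for T in(T0,T1):
        m=(np.hypot(T[...,0]-x,T[...,1]-y)<.05)&(abs(T[...,2]-z)<.012); print(nm,m.sum(),T[m].mean(0))
# headset saddle
```

```text
26.4 [ 0.417 -0.105  0.365] [0.592 0.361 0.746]
scene 0.12 9 [-0.07  -0.131  0.139]
scene 0.15 2 [-0.063 -0.12   0.16 ]
scene 0.165 5 [-0.063 -0.12   0.172]
scene 0.18 9 [-0.057 -0.123  0.19 ]
scene 0.195 84 [-0.055 -0.111  0.2  ]
 rim 15 [-0.07  -0.144  0.134] [-0.065 -0.109  0.147]
top 0.12 0 
top 0.15 0 
top 0.165 0 
top 0.18 11 [-0.051 -0.11   0.194]
top 0.195 68 [-0.053 -0.106  0.2  ]
 rim 49 [-0.069 -0.139  0.131] [-0.025 -0.081  0.149]
jar 204 [ 0.589 -0.028  0.039]
jar 201 [ 0.589 -0.029  0.04 ]
wide 122 [ 0.516 -0.095  0.077]
wide 120 [ 0.516 -0.095  0.077]
short 57 [ 0.501 -0.279  0.057]
short 58 [ 0.501 -0.279  0.057]
```

The tube stands in the caddy with its top at 200 mm. The caddy still sits against the stop, the bottles I checked have not moved, and the arm is clear. Handing in.

```bash
python3 -c "
from cell import r
print(r.job_done())"
```

```text
the job is handed in; nothing more can be done
None
```

I handed the job in at about 26 s of the 72 s allowed; the hand-in returned no verdict. The headset hook is at the rail's open end, the caddy hangs against the clamp stop with the tablet tube standing cap up in it, and the jar and both bottles are within about 1 mm of where they started; I didn't re-measure the phone box or steel cup, but the arm was never seen to touch them.

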